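Cover the bearing block and hold it home in the drilling jig

TASK

Put the steel bearing cover on the aluminium bearing block first, rim down and fully seated in the bore. Then carry the covered block onto the plate of the corner jig and push it right into the corner, flush against both fences at once. Finish while still holding it pressed against both fences: do not let go; leave everything else on the bench where it is.

Things in the scene. Friction and masses are not known exactly. Their poses are not given: they have to be found in the camera images.
- block: loose aluminium bearing block, 60 mm (its x) x 80 mm (its y) x 45 mm tall, about 0.5 kg, standing on the bench with its round blind bore up: 33 mm across, 14 mm deep, in the middle of the top face. Either of its sides may go against either fence. Origin at the centre of its underside, z up
- bore (a point): centre of the bore's mouth, on the block's top face, 45 mm above its underside
- cover: loose round steel cover, about 90 g, 34 mm tall: rim 30 mm across, 10 mm tall, to go in the bore; flange 44 mm across (10 to 16 mm up) to lie on the block; knob 24 mm across (16 to 34 mm up) to hold it by. Starts standing on its rim. Origin at the centre of the rim's underside, z towards the knob; seated, the origin is 10 mm below the block's top
- jig: fixed corner jig: dark steel plate 180 (its x) x 160 (its y) x 10 mm with two steel fences, 12 mm tall above the plate (tops 22 mm above the bench), at its +x, -y corner (10 mm relief gap). Their inner faces are the planes x = +60 and y = -55 mm in the jig frame; free plate from there to x = -90, y = +80. Origin at the centre of its underside, z up. Smooth faces: the block slides with friction about 0.3
- fence_far: fixed fence along the jig's y, 15 mm (x) x 135 mm (y) x 12 mm tall, on the plate's far (+x) side; its face towards the jig's -x is the working face; origin at the centre of its underside
- fence_right: fixed fence along the jig's x, 125 mm (x) x 15 mm (y) x 12 mm tall, on the plate's -y side; its face towards the jig's +y is the working face; origin at the centre of its underside
- spacer: steel spacer ring, 48 mm across, 26 mm hole, 16 mm thick, lying flat; not needed; origin at the centre of its underside
- wrench: steel spanner lying on the bench; not needed; origin at the centre of its underside
- screwdriver: screwdriver lying on the bench; not needed; origin at the centre of its underside
- oil: small white plastic bottle, 54 mm across, 90 mm tall, black cap; not needed; origin at the centre of its underside
- offcut: small plain aluminium block without a bore, 40 x 55 x 22 mm; not needed; origin at the centre of its underside
- tape: empty cardboard roll core, 90 mm across, 24 mm tall; not needed; origin at the centre of its underside
Not all that is in view belongs to the job. What is shaped like the block but blue or pink is not meant.

How it is judged:
By the outcome, as a careful person would: the job done as asked, in the order asked, and still so for the second after the job is handed in, while the arm keeps its last pose, push and grip.
It also fails if it takes over 72 s, if anything falls off the work surface, if the arm or the gripper's body presses on something with over 40 N, if the wrist force passes 120 N, or if a joint passes its speed limit or range.

ROBOT

A 6-joint arm with a two-finger parallel gripper is mounted at the origin on the work surface. World frame = base frame: x ahead of the robot, y to its left, z up, the work surface at z = 0. Lengths are in m, angles in rad, forces in N, time in s.
With the tool pointing down it reaches from about 0.2 to 0.875 m from the base axis. Payload 3.4 kg.
Tool frame: the origin (TCP) lies midway between the tips of the shut fingers; the grasp point (between the pads) lies 19 mm behind it; z points along the fingers, y is the direction in which the jaws open and shut (so a half turn about z gives the same grasp; the last joint's range is limited). The gripper opens to 94 mm and grips with 3 to 60 N. Pads are 16 mm wide; open, the fingers measure 119 mm over their backs; the gripper's body (75 mm by 177 mm) begins 78 mm behind the grasp point.
Start: joints at [1.227, 0.276, 1.505, -0, 1.361, -0.121], TCP at [0.127, 0.561, 0.205] pointing down, gripper open.
Joint ranges: [-2.89, 2.89], [-0.75, 2.08], [0.22, 2.7], [-1.18, 4.32], [0.11, 2.71], [-2.7, 2.7]. Speed limits (rad/s): [2.57, 2.57, 3.14, 3.14, 3.14, 3.14].

INTERFACE

Orientations are given as a unit quaternion [x, y, z, w].
In Python, from workcell import bot, claw, cams, close_job, get_clock, get_joints, get_dq, get_effort, get_tool_pos, get_ee_rot, get_force, get_ft_torque, get_opening gives the robot as it stands. Calls block until the motion is done:
- bot.movep(position, orientation): joint-space move of the TCP to a pose.
- bot.movel(position, rotation=None, vel=0.15, guard=None): straight line of the TCP; rotation=None keeps the orientation; vel is the mean speed in m/s. With guard (N) it stops when the force on the tool has changed by that much, and returns True; else False.
- bot.move_joints(angles): joint-space move.
- claw.gripper_to(opening): finger opening in m; the grip force is fixed at half the most; returns when the fingers have stopped.
- bot.sleep(seconds).
- bot.inverse_kinematics(position, orientation): joint angles nearest the present ones, or None.
- cams.read_camera(name): name is "scene" or "top"; returns the picture (400x640x3 uint8, red, green, blue); there is no depth.
- cams.camera_params(name): a dict with "fx", "fy", "cx", "cy" (pixels), "extrinsics" (4x4, takes a point from world to camera coordinates). Camera axes: x right, y down, z forward; pixel columns grow to the right and rows downward; lengths in m; the calibration is good to about 2 mm. A picture is of the moment at which its call begins. camera_params takes no time and is no camera call.
A pose or a line that the arm cannot do raises bot.MotionError and nothing moves.
- close_job(): hands the job in, once; it reports no verdict.
Readings, each from a call of its own:
- get_clock(): time.
- get_joints(): joint angles.
- get_dq(): joint speeds.
- get_effort(): joint torques, N m.
- get_tool_pos(): TCP position.
- get_ee_rot(): TCP orientation.
- get_force(): force on the tool from outside, world axes, zero at the start.
- get_ft_torque(): the same for the moment, N m.
- get_opening(): finger opening in m.
Only numpy, scipy, OpenCV 4.12 (cv2) and the standard library are available. Lean on these libraries where they do the work, as an engineer would, in place of code of your own. Each camera call takes 0.05 s, during which the arm holds its last target. There are 200 camera calls.

## Working session

There is one attempt and no reset: what is moved stays moved. The work goes in short steps, each a Python script; the robot and the scene stay as the last script left them, time stands still between calls to the robot, and variables do not carry over. Pictures are saved under pics/ and viewed, about 8 in all and at most 12, crops included, and the job is handed in when it is done.

```bash
ls; mkdir -p pics
python3 - <<'E'
from workcell import *
import cv2,numpy as np
for n in("scene","top"):
    cv2.imwrite(f"pics/{n}0.png",cams.read_camera(n)[:,:,::-1]); p=cams.camera_params(n); print(n,p["fx"],p["cx"],p["cy"]);print(np.round(p["extrinsics"],4).tolist(), (-p["extrinsics"][:3,:3].T@p["extrinsics"][:3,3]).round(3))
print(get_clock(),get_ee_rot())
E
```

```text
pics
scene 388.8762880801137 314.28011005008415 201.9378686057007
[[-0.6281, 0.7781, 0.0085, 0.3279], [0.521, 0.4286, -0.7381, -0.2402], [-0.578, -0.4592, -0.6746, 1.3762], [0.0, 0.0, 0.0, 1.0]] [1.127 0.48  0.748]
top 439.3768810308057 316.76211088384326 200.64602836333498
[[0.0048, -0.9998, -0.0207, 0.013], [-0.9935, -0.0024, -0.1135, 0.5157], [0.1134, 0.0211, -0.9933, 1.1042], [0.0, 0.0, 0.0, 1.0]] [ 0.387 -0.009  1.156]
0.1 [ 1.11188926e-01  9.93798953e-01 -7.95997499e-04 -1.75286589e-04]
```

View pics/scene0.png

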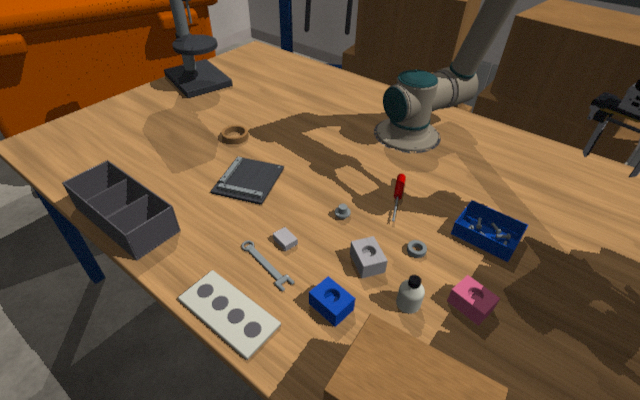

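View pics/top0.png

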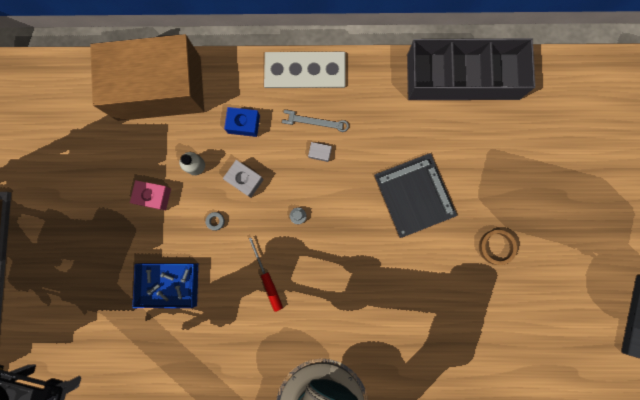

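```bash
cat > h.py <<'E'
from workcell import *
import cv2,numpy as np
def tile(img,x,y,w,h,s=6):
    c=cv2.resize(img[y:y+h,x:x+w],None,fx=s,fy=s,interpolation=cv2.INTER_CUBIC)
    for i in range(-(-x//10)*10,x+w,10):
        cv2.line(c,((i-x)*s,0),((i-x)*s,8),(0,0,255),1);cv2.putText(c,str(i),((i-x)*s+2,16),0,.35,(0,0,255))
    for j in range(-(-y//10)*10,y+h,10):
        cv2.line(c,(0,(j-y)*s),(8,(j-y)*s),(0,0,255),1);cv2.putText(c,str(j),(2,(j-y)*s+12),0,.35,(0,0,255))
    return c
def px2w(cam,u,v,z):
    p=cams.camera_params(cam);E=np.array(p["extrinsics"]);R,t=E[:3,:3],E[:3,3]
    d=R.T@np.array([(u-p["cx"])/p["fx"],(v-p["cy"])/p["fy"],1]);c=-R.T@t
    return (c+d*(z-c[2])/d[2])
def w2px(cam,P):
    p=cams.camera_params(cam);E=np.array(p["extrinsics"]);q=(np.atleast_2d(P)@E[:3,:3].T)+E[:3,3]
    return np.c_[p["fx"]*q[:,0]/q[:,2]+p["cx"],p["fy"]*q[:,1]/q[:,2]+p["cy"]]
E
python3 - <<'E'
from h import *
t=cv2.imread("pics/top0.png");s=cv2.imread("pics/scene0.png")
cv2.imwrite("pics/c1.png",np.hstack([tile(t,215,150,100,85,4)[:340],tile(t,370,150,95,85,4)[:340]]))
a=np.hstack([tile(t,370,150,95,90),])
top=np.hstack([tile(t,216,154,60,50,7)[:340],np.zeros((350,0,3),np.uint8)]) if 0 else None
A=np.hstack([tile(t,220,155,44,44,8),tile(t,280,200,50,44,8)])      # 752x352
B=np.hstack([tile(s,345,233,50,48,5),tile(s,320,195,50,48,5),tile(s,205,150,50,48,5)])
B=B[:, :752]
cv2.imwrite("pics/c1.png",np.vstack([A,np.hstack([B,np.zeros((B.shape[0],752-B.shape[1],3),np.uint8)])]))
cv2.imwrite("pics/c2.png",np.hstack([tile(t,370,148,95,95,8)]))
print(cv2.imread("pics/c2.png").shape)
C=cv2.imread("pics/c2.png")
cv2.imwrite("pics/c2.png",tile(t,370,150,95,90,6))
E
```

```text
(760, 760, 3)
```

View pics/c1.png

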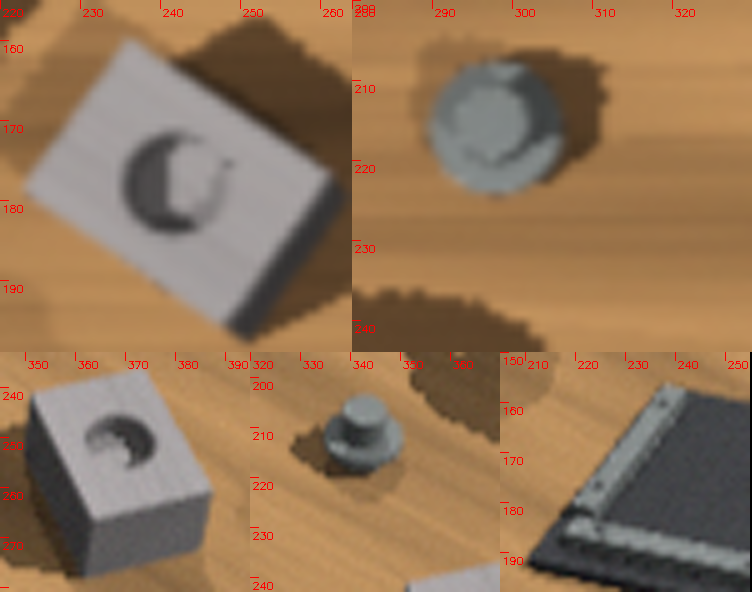

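View pics/c2.png

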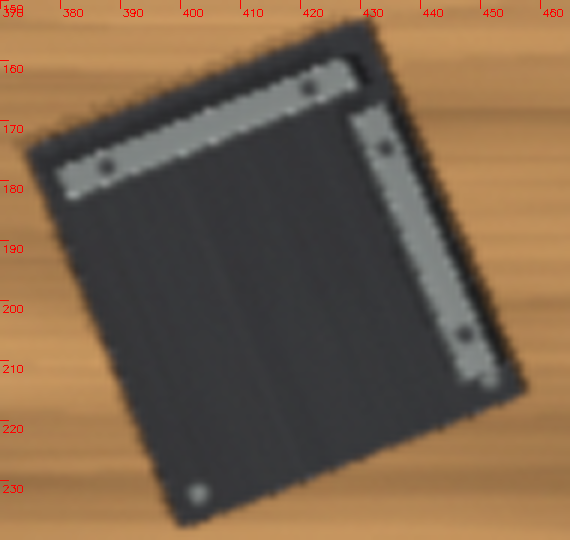

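```bash
cat > fit.py <<'E'
from h import *
from scipy.optimize import least_squares
def fit(model,obs,x0,cams_=("top","scene")):
    # obs: {cam:(pts_local,pix)}
    def T(x,P):
        c,s=np.cos(x[2]),np.sin(x[2]);P=np.array(P,float)
        return np.c_[x[0]+c*P[:,0]-s*P[:,1],x[1]+s*P[:,0]+c*P[:,1],P[:,2]]
    f=lambda x:np.concatenate([(w2px(c,T(x,P))-np.array(u)).ravel() for c,(P,u) in obs.items()])
    r=least_squares(f,x0);return r.x,np.round(f(r.x).reshape(-1,2),1)
E
python3 - <<'E'
from fit import *
h=.45/10
q=[(.03,.04,h),(.03,-.04,h),(-.03,-.04,h),(-.03,.04,h)]
top=np.array([(236,159.75),(261.25,176.9),(249,195.6),(223.1,178.1)])-.44
for c in top: print(px2w("top",*c,h).round(4))
sc=np.array([(351.4,242.2),(374.6,237),(387.4,260.6),(363.4,266.6)])-.4
W=[px2w("top",*c,h) for c in top]
print(np.diff(W+W[:1],axis=0).__pow__(2).sum(1)**.5)
Ws=[px2w("scene",*c,h) for c in sc];print(np.round(Ws,4))
x0=[*np.mean(W,0)[:2],np.arctan2(*(W[0]-W[3])[1::-1])]
for o in({"top":(q,top)},):
    x,r=fit(0,o,x0);print("block",x.round(4),r.tolist())
print("block centre scene",np.mean(Ws,0))
# jig
t=np.array([(430.8,153.3),(457.8,215),(400.3,237.5),(374.7,175),(381.7,183.3),(429.7,164.7),(428.3,170.3),(447.2,213.8)])-.42
P=[(.09,-.08,.01),(-.09,-.08,.01),(-.09,.08,.01),(.09,.08,.01),(.06,.08,.022),(.06,-.055,.022),(.05,-.055,.022),(-.075,-.055,.022)]
print([px2w("top",*c,.01).round(3).tolist() for c in t[:4]])
print("jig",*[v.round(4).tolist() for v in fit(0,{"top":(P,t)},[.45,-.25,.3])])
for a in [("top",297.5-.44,215-.44,.034),("top",297.9-.44,215.8-.44,.0145),("scene",342.4-.4,205-.4,.034)]: print("cover",px2w(*a).round(4))
E
```

```text
[0.6208 0.2247 0.045 ]
[0.576  0.1585 0.045 ]
[0.5275 0.189  0.045 ]
[0.5728 0.2568 0.045 ]
[0.07996844 0.05724721 0.08153566 0.05774617]
[[0.5786 0.1591 0.045 ]
 [0.5286 0.1933 0.045 ]
 [0.5724 0.2559 0.045 ]
 [0.6221 0.2226 0.045 ]]
block [ 0.5743  0.2072 -0.5852] [[0.3, -0.2], [0.5, -0.5], [-0.6, 0.1], [-0.1, 0.5]]
block centre scene [0.57543098 0.20770437 0.045     ]
[[0.646, -0.285, 0.01], [0.482, -0.35, 0.01], [0.423, -0.201, 0.01], [0.587, -0.136, 0.01]]
jig [0.5348, -0.2438, 0.3667] [[0.6, -0.7], [0.2, 1.1], [0.4, 0.5], [0.3, -1.0], [-1.9, 0.5], [-1.7, 0.8], [1.2, -1.3], [0.9, -0.1]]
cover [0.4791 0.0651 0.034 ]
cover [0.4786 0.0653 0.0145]
cover [0.4752 0.0582 0.034 ]
```

Run:
```python
from fit import *
for z in(.034,.013): print(w2px("scene",[.4788,.0652,z]), w2px("scene",[.475,.058,z]))
t=np.array([(381.7,183.3),(429.7,164.7),(428.3,170.3),(447.2,213.8)])-.42
W=np.array([px2w("top",*c,.022)[:2] for c in t]);print(W.round(4))
C=np.array([px2w("top",u-.42,v-.42,.01)[:2] for u,v in[(430.8,153.3),(457.8,215),(400.3,237.5),(374.7,175)]])
L=np.array([(.09,-.08),(-.09,-.08),(-.09,.08),(.09,.08)])
def R(a):return np.array([[np.cos(a),-np.sin(a)],[np.sin(a),np.cos(a)]])
def f(x):
    l=(W-x[:2])@R(x[2]); c=(C-x[:2])@R(x[2])-L
    return np.r_[l[:2,0]-.06,l[2:,1]+.055,c.ravel()]
r=least_squares(f,[.535,-.24,.37]);print("jig",r.x.round(4),(f(r.x)*1e3).round(1))
d=W[1]-W[0];e=W[3]-W[2];print("fence yaws",np.degrees(np.arctan2(d[0],-d[1])),np.degrees(np.arctan2(-e[1],-e[0])))
s=cv2.imread("pics/scene0.png")
cv2.imwrite("pics/c3.png",np.hstack([tile(s,325,195,35,35,10),tile(s,206,150,80,70,5)]))
```

```text
[[343.3274302  206.42868817]] [[341.98702029 204.53274181]]
[[342.87401402 212.05115806]] [[341.55375287 210.15138771]]
[[ 0.5634 -0.1527]
 [ 0.6126 -0.2781]
 [ 0.5978 -0.2741]
 [ 0.4843 -0.3198]]
jig [ 0.5343 -0.2422  0.3765] [-0.  -0.3  2.   1.2 -2.  -0.4  1.9 -1.5  2.2 -0.5 -1.6 -0.8]
fence yaws 21.43938050100176 21.920514365832965
```

View pics/c3.png

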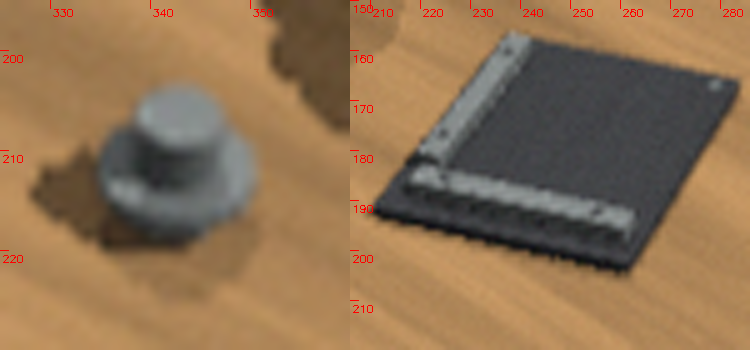

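```bash
cat >> h.py <<'E'
def down(jaw): # jaw angle rad
    p=(jaw+np.pi/2)/2; return [np.cos(p),np.sin(p),0,0]
def st(m=""): print(m,"t%.1f"%get_clock(),"tcp",np.round(get_tool_pos(),4),"F",np.round(get_force(),1),"M",np.round(get_ft_torque(),2),"op %.4f"%get_opening())
E
python3 - <<'E'
from h import *
x,y,a=.5748,.2075,-.585
st()
bot.movep([x,y,.10],down(a+np.pi/2)); st("above")
bot.movel([x,y,.014],vel=.12,guard=10); st("down")
claw.gripper_to(0); st("pinch y")
claw.gripper_to(.094)
bot.movel([x,y,.062],vel=.2)
bot.movep([x,y,.062],down(a))
bot.movel([x,y,.014],vel=.12,guard=10); st("down")
claw.gripper_to(0); st("pinch x")
claw.gripper_to(.094)
bot.movel([x,y,.10],vel=.25);st()
E
```

```text
t0.1 tcp [0.1269 0.5603 0.2047] F [ 0.3 -0.9  0.2] M [ 0.04 -0.01  0.04] op 0.0938
above t2.2 tcp [0.5745 0.2085 0.1003] F [ 0.6  1.1 -0.3] M [-0.02 -0.05  0.03] op 0.0938
down t3.0 tcp [0.5754 0.2078 0.0146] F [-0.   0.6  0.9] M [-0.04  0.01 -0.03] op 0.0941
pinch y t3.4 tcp [0.5754 0.2076 0.0149] F [-0.2 -1.1  3.3] M [-0.13  0.15 -0.03] op 0.0800
down t6.2 tcp [0.575  0.2075 0.014 ] F [ 1.4  0.5 -0.3] M [-0.07  0.1  -0.01] op 0.0941
pinch x t6.8 tcp [0.5749 0.2075 0.0143] F [0.2 0.2 1.8] M [-0.05  0.16 -0.03] op 0.0599
 t8.0 tcp [0.5749 0.2075 0.1006] F [-0.  -0.2  0.2] M [-0.11  0.08 -0.02] op 0.0941
```

Run:
```python
from h import *
x,y=.4788,.0652; A=np.pi/4
bot.movep([x,y,.08],down(-A))
claw.gripper_to(.06)
bot.movel([x,y,.0185],vel=.12,guard=8); st("down")
claw.gripper_to(0); st("pinch1")
claw.gripper_to(.045)
bot.movep([x,y,.0185],down(A)); st("rot")
claw.gripper_to(0); st("pinch2")
bot.movel([x,y,.12],vel=.2); st("up")
i=cams.read_camera("scene")[:,:,::-1];j=cams.read_camera("top")[:,:,::-1]
c=w2px("scene",[x,y,.1])[0].astype(int);d=w2px("top",[x,y,.1])[0].astype(int)
cv2.imwrite("pics/c4.png",np.hstack([tile(i,c[0]-35,c[1]-35,70,70,5),tile(j,d[0]-35,d[1]-35,70,70,5)]))
```

```text
down t10.1 tcp [0.4792 0.0652 0.0188] F [ 0.2  0.  -0.2] M [-0.06  0.11  0.01] op 0.0600
pinch1 t10.8 tcp [0.479  0.0652 0.0187] F [1.1 0.2 1.8] M [-0.13  0.15  0.02] op 0.0225
rot t12.8 tcp [0.4788 0.0652 0.0185] F [ 0.1  0.9 -0.6] M [-0.08  0.03  0.05] op 0.0451
pinch2 t13.2 tcp [0.4788 0.0652 0.0185] F [ 0.6 -1.2 -0.6] M [-0.04  0.06 -0.02] op 0.0227
up t13.9 tcp [0.4779 0.0652 0.1193] F [-0.7  0.2 -1. ] M [-0.06  0.04 -0.05] op 0.0226
```

View pics/c4.png

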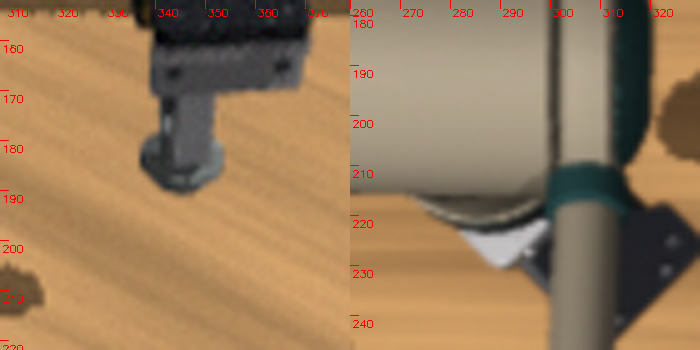

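Run:
```python
from h import *
x,y=.5752,.2075
bot.movep([x,y,.12],down(np.pi/4))
bot.movel([x,y,.071],vel=.12); bot.sleep(.3); st("above")
print(bot.movel([x,y,.052],vel=.03,guard=6)); st("in")
```

```text
above t15.6 tcp [0.5757 0.2076 0.0718] F [ 1.2  0.3 -0.7] M [-0.07 -0.    0.01] op 0.0225
True
in t16.2 tcp [0.5748 0.2074 0.0531] F [ 1.2 -0.3  2.7] M [-0.05 -0.04  0.06] op 0.0230
```

Run:
```python
from h import *
x,y,a=.5752,.2075,-.585
claw.gripper_to(.045)
bot.movel([x,y,.10],vel=.2)
claw.gripper_to(.094)
bot.movep([x,y,.115],down(a)); st()
i=cams.read_camera("scene")[:,:,::-1]
cv2.imwrite("pics/c5.png",tile(i,330,215,75,75,7))
```

```text
t19.2 tcp [0.5751 0.2075 0.115 ] F [ 0.  -1.   0.6] M [-0.08  0.11 -0.03] op 0.0938
```

View pics/c5.png

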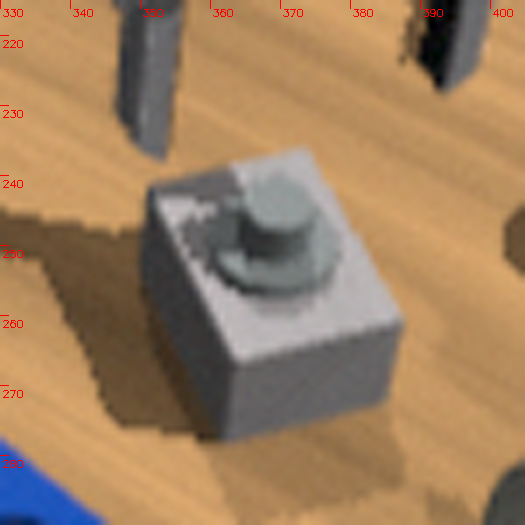

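```bash
cat >> h.py <<'E'
J=np.array([.5343,-.2422]);Y=.3765
ex=np.array([np.cos(Y),np.sin(Y)]);ey=np.array([-ex[1],ex[0]])
def jw(x,y,z): return [*(J+x*ex+y*ey),z]
def jl(): p=np.array(get_tool_pos()); d=p[:2]-J; F=np.array(get_force())[:2]; return "jig xy mm",(np.array([d@ex,d@ey])*1e3).round(2),"z",p[2].round(4),"F",np.round([F@ex,F@ey],1),"Mz",np.round(get_ft_torque()[2],2)
E
python3 - <<'E'
from h import *
x,y,a=.5752,.2075,-.585
bot.movel([x,y,.017],vel=.12,guard=10); st("down")
claw.gripper_to(0); st("grip")
bot.movel([x,y,.11],vel=.15); st("lift")
bot.movep(jw(2,0,0)[:0] or jw(.003,-.008,.10),down(Y-np.pi/2)); st("over")
bot.movel(jw(.003,-.008,.033),vel=.1,guard=10); bot.sleep(.2);st("low");print(*jl())
i=cams.read_camera("scene")[:,:,::-1];j=cams.read_camera("top")[:,:,::-1]
cv2.imwrite("pics/c6.png",np.hstack([tile(i,200,125,95,85,4),tile(j,370,150,95,85,4)]))
E
```

```text
down t20.3 tcp [0.5759 0.2077 0.0176] F [0.6 0.  0.1] M [-0.07  0.06 -0.03] op 0.0938
grip t20.9 tcp [0.5752 0.2076 0.0172] F [-1.5 -0.4  1.2] M [0.   0.21 0.02] op 0.0597
lift t21.6 tcp [0.5739 0.2071 0.1085] F [ 0.   0.2 -6.2] M [-0.1   0.13 -0.01] op 0.0598
over t23.3 tcp [ 0.5405 -0.2474  0.1   ] F [-0.8  0.6 -5.5] M [-0.03  0.09 -0.01] op 0.0594
low t24.3 tcp [ 0.5406 -0.2489  0.0338] F [-0.1  0.6 -5.6] M [-0.06  0.16 -0.01] op 0.0599
jig xy mm [ 3.42 -8.52] z 0.0338 F [0.2 0.6] Mz -0.01
```

View pics/c6.png

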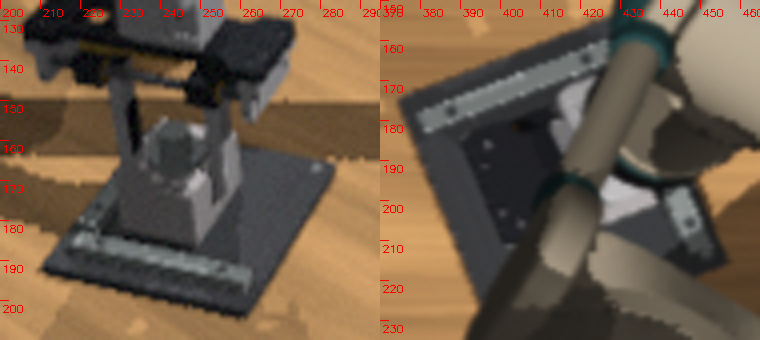

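Run:
```python
from h import *
print(bot.movel(jw(.003,-.008,.0255),vel=.02,guard=4)); bot.sleep(.2);print(*jl(),get_force()[2])
z=get_tool_pos()[2]
print(bot.movel(jw(.030,-.008,z),vel=.03,guard=6)); print(*jl());bot.sleep(.2);print(*jl())
st()
```

```text
True
jig xy mm [ 3.15 -8.24] z 0.027 F [-0.4 -0.1] Mz -0.04 6.105863769500591
True
jig xy mm [20.44 -8.2 ] z 0.0271 F [-2.2  0.5] Mz -0.05
jig xy mm [20.42 -8.15] z 0.0271 F [ 1.1 -0.1] Mz 0.01
 t25.9 tcp [ 0.5563 -0.2423  0.0271] F [1.  0.3 1. ] M [-0.07 -0.26  0.01] op 0.0597
```

Run:
```python
from h import *
z=.0268
print(bot.movel(jw(.0204,-.035,z),vel=.03,guard=6)); print(*jl());bot.sleep(.2);print(*jl())
p=np.array(get_tool_pos())[:2]-J; y0=p@ey
for k in (.0005,.001,.0015):
    bot.movel(jw(.0204+k,y0-k,z),vel=.01,guard=25); bot.sleep(.3); print(k,*jl())
st()
```

```text
True
jig xy mm [ 19.82 -26.39] z 0.0272 F [-0.7  0.4] Mz -0.04
jig xy mm [ 19.82 -26.38] z 0.0271 F [-2.4  0.2] Mz -0.04
0.0005 jig xy mm [ 19.83 -26.42] z 0.0272 F [-2.3  1.3] Mz -0.07
0.001 jig xy mm [ 19.94 -26.45] z 0.0272 F [-3.6  2.5] Mz -0.13
0.0015 jig xy mm [ 20.12 -26.44] z 0.0272 F [-4.3  2.7] Mz -0.08
 t28.4 tcp [ 0.5627 -0.2594  0.0272] F [-4.9  0.9  8.4] M [-0.03  0.78 -0.08] op 0.0598
```

```bash
cat >> h.py <<'E'
def press(kx,ky,dyaw=0,z=.027,w=.25):
    bot.movel(jw(.020+kx,-.0264-ky,z),rotation=down(Y-np.pi/2+np.radians(dyaw)),vel=.01,guard=30); bot.sleep(w)
    F=[];M=[];P=[]
    for _ in range(6): 
        F.append(get_force());M.append(get_ft_torque()[2]);P.append(get_tool_pos());bot.sleep(.02)
    F=np.mean(F,0);p=np.mean(P,0);d=p[:2]-J
    q=get_ee_rot();yaw=np.degrees(2*np.arctan2(q[1],q[0])-np.pi/2-(Y-np.pi/2))
    print(kx,ky,dyaw,"jig",np.round([1e3*d@ex,1e3*d@ey],2),"F",np.round([F[:2]@ex,F[:2]@ey,F[2]],1),"Mz %.3f"%np.mean(M),"yaw %.2f"%((yaw+180)%360-180),"t%.1f"%get_clock())
E
python3 - <<'E'
from h import *
press(.003,.003)
press(.005,.005)
press(.005,.005,1)
press(.005,.005,2)
press(.005,.005,-1)
press(.005,.005,-2)
press(.005,.005,0)
E
```

```text
0.003 0.003 0 jig [ 20.4  -26.41] F [-5.2  5.2  9.8] Mz -0.100 yaw 0.01 t29.1
0.005 0.005 0 jig [ 20.53 -26.43] F [-8.4  8.7 13.4] Mz 0.015 yaw 0.05 t29.9
0.005 0.005 1 jig [ 20.93 -26.34] F [-7.4  8.2 12.4] Mz -0.329 yaw 0.97 t30.5
0.005 0.005 2 jig [ 21.24 -26.23] F [-6.7  7.9 11.9] Mz -0.503 yaw 1.92 t31.1
0.005 0.005 -1 jig [ 21.6  -26.18] F [-5.8  8.7 11.3] Mz 0.064 yaw -0.96 t31.7
0.005 0.005 -2 jig [ 21.39 -25.88] F [-5.8  9.3 11.6] Mz 0.552 yaw -1.87 t32.3
0.005 0.005 0 jig [ 22.12 -26.37] F [-4.6  8.1 10.2] Mz 0.024 yaw 0.02 t32.9
```

Run:
```python
from h import *
press(.0075,.005,0.1,z=.0273)
press(.0085,.006,0.1,z=.0273,w=.6)
st()
i=cams.read_camera("scene")[:,:,::-1]
cv2.imwrite("pics/c7.png",tile(i,205,135,70,65,9))
```

```text
0.0075 0.005 0.1 jig [ 22.34 -26.37] F [-9.4  7.5 10.9] Mz -0.015 yaw 0.16 t33.6
0.0085 0.006 0.1 jig [ 22.41 -26.36] F [-10.6   9.1  12.9] Mz 0.004 yaw 0.17 t34.6
 t34.6 tcp [ 0.5648 -0.2585  0.0267] F [-13.6   4.8  12.8] M [ 0.46  2.31 -0.05] op 0.0598
```

View pics/c7.png

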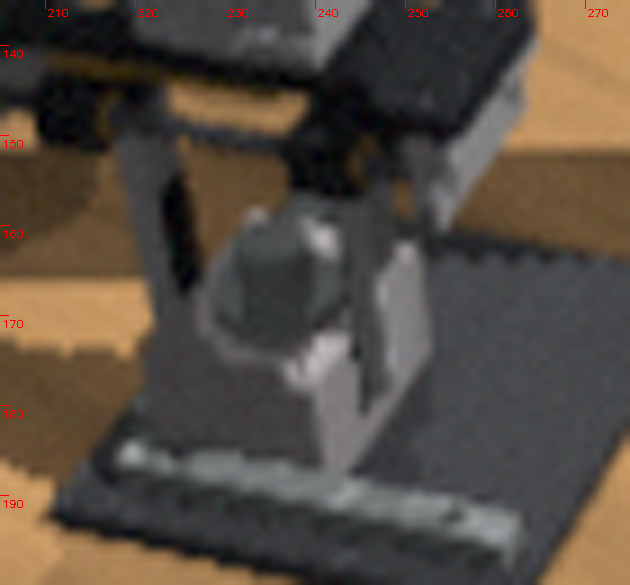

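Run:
```python
from h import *
from scipy.spatial.transform import Rotation as R
print("tool z",R.from_quat(get_ee_rot()).as_matrix()[:,2].round(4))
i=cams.read_camera("scene")[:,:,::-1]
s=9;c=tile(i,205,135,70,65,s);raw=c.copy()
def pr(x,y,z): 
    u=w2px("scene",jw(x,y,z))[0]; return tuple(int(v) for v in ((u-[205,135]+.5)*s))
cx,cy=.0204,-.0264
for z,col in((.01,(0,255,255)),(.055,(0,255,0))):
    q=[pr(cx+a*.04,cy+b*.03,z) for a,b in((1,1),(1,-1),(-1,-1),(-1,1))]
    cv2.polylines(c,[np.array(q)],True,col,1)
for a,b in((.0604,.08),(.0604,-.055)): cv2.circle(c,pr(a,b,.022),4,(255,0,255),1)
cv2.line(c,pr(.0604,.07,.022),pr(.0604,-.055,.022),(255,0,255),1)
cv2.imwrite("pics/c8.png",c)
```

```text
tool z [-0.0154  0.0064 -0.9999]
```

View pics/c8.png

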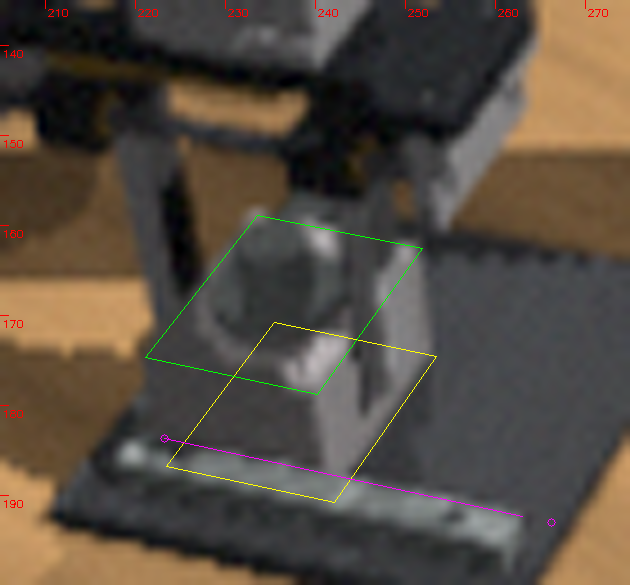

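Run:
```python
from h import *
from scipy.spatial.transform import Rotation as R
des=R.from_quat(down(Y-np.pi/2+np.radians(.1)));cor=R.identity()
def go(kx,ky,z,w=.4):
    global cor
    bot.movel(jw(.020+kx,-.0264-ky,z),rotation=list((cor*des).as_quat()),vel=.01,guard=30);bot.sleep(w)
    F=np.mean([(bot.sleep(.02),get_force())[1] for _ in range(6)],0)
    e=des*R.from_quat(get_ee_rot()).inv(); cor=e*cor
    d=np.array(get_tool_pos())-[*J,0]
    print("jig",np.round([1e3*d[:2]@ex,1e3*d[:2]@ey,1e3*d[2]],2),"F",np.round([F[:2]@ex,F[:2]@ey,F[2]],1),"M",np.round(get_ft_torque(),2),"tilt deg",np.degrees(e.as_rotvec()).round(2),"t%.1f"%get_clock(),flush=True)
go(.004,.004,.0273); go(.004,.004,.0273); go(.0045,.004,.0273); go(.0045,.0045,.0273)
go(.0045,.0045,.0273,.6)
```

```text
jig [ 22.38 -26.34  26.64] F [-1.8  6.3  5.9] M [ 0.81  0.89 -0.04] tilt deg [-0.33 -0.36  0.  ] t35.9
jig [ 22.51 -26.35  26.6 ] F [-1.   5.3  6.2] M [ 1.22  1.01 -0.04] tilt deg [-0.02  0.01  0.03] t36.6
jig [ 22.48 -26.33  26.61] F [-2.2  4.8  6.6] M [ 1.07  1.14 -0.09] tilt deg [ 0.01 -0.05  0.01] t37.4
jig [ 22.51 -26.37  26.61] F [-2.   5.7  6.8] M [ 1.24  1.19 -0.09] tilt deg [-0.04 -0.02  0.01] t38.1
jig [ 22.49 -26.37  26.62] F [-1.8  5.9  7.2] M [ 1.25  1.25 -0.14] tilt deg [-0. -0.  0.] t39.1
```

```bash
cat > go.py <<'E'
from h import *
from scipy.spatial.transform import Rotation as R
des=R.from_quat(down(Y-np.pi/2+np.radians(.1)));cor=R.from_rotvec(np.radians([-.35,-.41,0.]))
def go(kx,ky,z,w=.4):
    global cor
    g=bot.movel(jw(.020+kx,-.0264-ky,z),rotation=list((cor*des).as_quat()),vel=.01,guard=30);bot.sleep(w)
    F=np.mean([(bot.sleep(.02),get_force())[1] for _ in range(6)],0)
    e=des*R.from_quat(get_ee_rot()).inv(); cor=e*cor
    d=np.array(get_tool_pos())-[*J,0]
    print(g,"jig",np.round([1e3*d[:2]@ex,1e3*d[:2]@ey,1e3*d[2]],2),"F",np.round([F[:2]@ex,F[:2]@ey,F[2]],1),"M",np.round(get_ft_torque(),2),"tilt deg",np.degrees(e.as_rotvec()).round(2),"t%.1f"%get_clock(),"op %.4f"%get_opening(),flush=True)
E
python3 - <<'E'
from go import *
go(.0060,.0045,.0275); go(.007,.0055,.0278); go(.0075,.0055,.0278);go(.0075,.0055,.0278);go(.0075,.0055,.0278,.8)
i=cams.read_camera("scene")[:,:,::-1]
cv2.imwrite("pics/c9.png",tile(i,205,135,70,65,9))
E
```

```text
False jig [ 22.49 -26.35  26.58] F [-5.3  5.4  7.4] M [ 0.92  1.57 -0.12] tilt deg [ 0.01 -0.16  0.01] t39.9 op 0.0600
False jig [ 22.53 -26.37  26.55] F [-6.5  6.4  8. ] M [ 0.91  1.85 -0.09] tilt deg [-0.06 -0.14 -0.01] t40.7 op 0.0602
False jig [ 22.57 -26.35  26.6 ] F [-7.6  6.3  8.6] M [ 0.95  2.13 -0.2 ] tilt deg [ 0.01 -0.05 -0.01] t41.4 op 0.0599
False jig [ 22.58 -26.35  26.58] F [-7.2  6.2  8.7] M [ 0.98  2.17 -0.15] tilt deg [-0.  0.  0.] t42.2 op 0.0594
False jig [ 22.56 -26.35  26.61] F [-7.3  6.   8.8] M [ 0.97  2.16 -0.13] tilt deg [ 0.  0. -0.] t43.3 op 0.0597
```

View pics/c9.png

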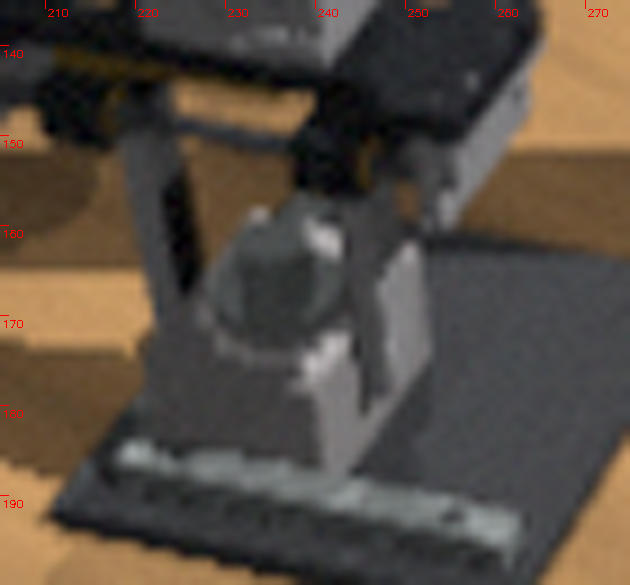

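Run:
```python
from h import *
st(); close_job()
```

```text
t43.4 tcp [ 0.565  -0.2584  0.0266] F [-10.3   3.3   8.8] M [ 0.92  2.14 -0.16] op 0.0598
the job is handed in; nothing more can be done
```

The covered block is in the corner of the jig, still gripped and pressed against both fences. I handed the job in at 43.4 s.

- **Cover:** I pinched the block and then the cover each from two directions to centre them. The cover went into the bore under a force guard and stopped at tool height 53.1 mm, against 53.5 mm expected. The picture showed it seated flat, and it stayed on while the block was carried and pushed.
- **Corner:** At hand-in the block was pressing with about 7 N on the far fence, 6 N on the right fence and 9 N down onto the plate. Commanded and measured tool tilt agreed to within 0.01°, and the opening of 59.8 mm fits the 60 mm block.
- **Yaw:** I tilted the block a degree or two each way. It went deepest towards the right fence near the jig angle I used, and the twisting moment there was close to zero. It was −0.16 N m at hand-in, inside the 0.46 N m at which the block would pivot on a corner.

Two things did not match:

- **Right fence position:** contact came 1.4 mm further out than the pictures gave, and I went by the contact.
- **Grip shift:** during the yaw test the tool crept about 2 mm along the jig's x relative to the first contact. I took this as the pads slipping on the block. Tool height and the last picture showed no tipping of the block, but the fence hides its lower front edge and the arm hid the top camera's view. Flushness there therefore rests on the forces, not on a direct view.

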